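# Clamp a new front edge onto a laundry shelf with a ratchet bar clamp

### The arm

A 6-joint arm with a two-finger parallel gripper is mounted at the origin on the work surface. World frame = base frame: x ahead of the robot, y to its left, z up, the work surface at z = 0. Lengths are in m, angles in rad, forces in N, time in s.
With the tool pointing down it reaches from about 0.35 to 0.775 m from the base axis. Payload 7.3 kg.
Tool frame: the origin (TCP) lies midway between the tips of the shut fingers; the grasp point (between the pads) lies 19 mm behind it; z points along the fingers, y is the line along which they close (so a half turn about z gives the same grasp; the last joint's range is limited). The gripper opens to 92 mm and grips with 3 to 60 N. Pads are 19 mm wide; open, the fingers measure 130 mm over their backs; the gripper's body (75 mm by 190 mm) begins 47 mm behind the grasp point.
Start: joints at [1.182, 0.342, 1.524, -0, 1.275, -0.146], TCP at [0.126, 0.51, 0.227] pointing down, gripper open.
Joint ranges: [-2.53, 2.53], [-0.77, 2.02], [0.04, 2.7], [-1, 4.14], [0.28, 2.66], [-3.11, 3.11]. Speed limits (rad/s): [2.57, 2.57, 3.14, 3.14, 3.14, 3.14].

### API

Orientations are given as [roll, pitch, yaw] about the fixed x, y, z axes, in that order (R = Rz(yaw) Ry(pitch) Rx(roll)).
In Python, from cell import monitor, vision, workorder gives the robot as it stands.
- The arm moves only by the tool move_arm, never from a script. Its argument "rows" is a list of rows, each a list of 5 numbers: the shift along the world's x, y, z in mm, then the turn about the world's z in rad, then the closure, from -1 (fully open) to 1 (shut). A call has 1 to 12 rows; each row shifts and turns the commanded pose from where the row before left it; what a row does not reach is not made up. A row lasts 1/10 s, in which the tool goes at most 50 mm and 8.59 degrees, less where a joint would pass 70% of its speed; a pose out of reach is approached as far as the arm can. A call is refused whole if a number of a shift passes 50 or a number of a turn 0.15, either way. A call with a gripper value outside its range is refused whole. The fingers move at their own pace and stop on an object; "newtons" is the grip in N (left out, the last holds). Time passes only in rows, so rows that do not move let the fingers close. It gives the time, the measured TCP pose, the force, the opening and the grip force at its end, in the units of the state.
- monitor.observe(): the state, without advancing time (a new reading comes with each control period).
- vision.read_camera(name): name is "side" or "top"; returns the picture (480x640x3 uint8, red, green, blue); there is no depth.
- vision.get_calibration(name): a dict with "K" (3x3 intrinsics, pixels), "T" (4x4, takes a point from camera to world coordinates). Camera axes: x right, y up, looking along -z (the intrinsics and any distortion apply to the point x, -y, -z); pixel columns grow to the right and rows downward; lengths in m; the calibration is good to about 2 mm. A picture is of the moment at which its call begins. get_calibration takes no time and is no camera call.
- workorder.hand_in(): hands the job in; it is judged then, once.
The state is a dict: "time": time; "qpos": joint angles; "qvel": joint speeds; "joint_efforts": joint torques, N m; "tool_pos": TCP position; "tool_rot": TCP orientation; "contact_force": force on the tool from outside, world axes, zero at the start; "torque": the same for the moment, N m; "opening": finger opening in m; "grip_force": force on a finger pad.
Only numpy, scipy, OpenCV 4.12 (cv2) and the standard library are available. Lean on these libraries where they do the work, as an engineer would, in place of code of your own. Each camera call takes 0.05 s, during which the arm holds its last target. There are 200 camera calls.

### The job

The small white shelf lies in the ratchet bar clamp: stand the loose wooden edging strip on the clamp's bed beside the shelf's free long edge, its ends flush with the shelf's, and let it go. Then take the clamp's lever by its knob and pump it in full strokes, a tooth each, only until the strip is held firmly (stop when the pull at the end of a stroke first passes about 8 N; 15 N would be overtightened), and leave it clamped. Do not disturb the glue bottle, the screw jar and the square.

Things in the scene. Friction and masses are not known exactly. Their poses are not given: they have to be found in the camera images.
- clamp: Ratchet bar clamp, screwed flat on the table, about 420 mm long: a steel rail, a head with lever and toothed rod at one end (x = -225 to -95 mm), a grey cross jaw at the other (from x = 150 to 160 mm on). Origin: on the table, on the rail's centre line, under bed. x: along the rail, the way the rod pushes, from head to jaw; y: to the side where the lever sticks out; z up.
- bed (a point): Point on the clamp's bed, straight above clamp's origin, same axes. The bed, 10 mm above the table, is the rail (50 mm wide) and two wooden battens (y = 55 to 85 and -85 to -55 mm, x = -45 to 160 mm). The pressing shoe (60 mm wide, 11 to 27 mm above the table) waits with its face at x = -35 to +1 mm; the strip goes down between it and the shelf's edge, with at least 8 mm to spare.
- pivot (a point): Top of the lever's pivot bolt in the clamp's head (x = -175, y = 41, z = 39 mm of clamp); the lever turns about the upright line through it. Each full stroke pushes the rod on one 8 mm tooth and a second pawl holds it: it cannot go back. The shoe sits on the rod by a spring of 3 N per mm, so a tooth adds about 24 N of squeeze (5 N of pull at the knob). 4 to 9 strokes are needed.
- lever (a joint): Lever angle, rad: 0 fully back (knob end leans 0.285 rad towards the shelf), 0.57 fully pulled (leans as far away from it); hard stops; stays where left. Pull from below 0.06 to above 0.50 to gain a tooth, and bring it back likewise. Pull at the knob: 0 to 2 N while the shoe is free, then 0.22 x the squeeze, within 1 N. Letting it back, the squeeze settles about 10 N lower.
- grip (a point): Middle of the lever's knob: an upright grey plastic grip, 25 mm diameter, 40 mm high (33 to 73 mm above the table), spinning freely on the lever's end, so the hand need not turn with the lever. This point is 55 mm above the table and 125 mm from the pivot. The lever's steel arm under it, 20 mm wide, has its top at 32 mm. y points along the lever, away from the pivot.
- tail_jaw: The clamp's grey cross jaw, 130 mm wide, 40 mm high, pinned somewhere along the rail's end: it does not move. Origin: on the table under the middle of its face (which looks to the shelf); axes as clamp.
- shelf: White laminated board, loose, 120 x 200 x 18 mm, flat on the clamp's bed near the cross jaw (1 to 5 mm off it, up to 6 mm off the rail's centre line). Origin: centre of its underside; x along the clamp's x (120 mm), y along its 200 mm length. Its free long edge is the face at x = -60 mm, towards the shoe; its top is 28 mm above the table.
- strip: Light wood edging strip, loose, 16 x 200 x 50 mm, standing on its narrow edge on the table. Origin: centre of its underside; x across its 16 mm thickness, y along its 200 mm length, z up (50 mm). Its two sides and its two ends are alike.
- glue: Bystander: white glue bottle, 54 mm diameter, 170 mm high, standing. Origin: centre of its underside.
- screw_jar: Bystander: jar with a steel lid, 64 mm diameter, 75 mm high, standing. Origin: centre of its underside.
- square: Bystander: try square lying flat, steel blade 150 x 28 mm, wooden stock 110 x 18 x 16 mm. Origin: at the inner end of the blade.
Mind the look-alikes: they are no part of the job. Several things look just like the strip: the one meant starts farthest to the robot's right.

How it is judged:
By the outcome, as a careful person would: the job done as asked, in the order asked, and still so for the second after the job is handed in, with the robot touching nothing.
It also fails if it takes over 67 s, if anything falls off the work surface, if the arm or the gripper's body presses on something with over 40 N, if the wrist force passes 120 N, or if a joint passes its speed limit or range.

## Working session

There is one attempt and no reset: what is moved stays moved. The work goes in short steps, Python scripts to look and compute and a tool call to move; the robot and the scene stay as the last step left them, time stands still between calls to the robot, and variables do not carry over. Pictures are saved under pics/ and viewed, at most 10 in all, crops included, and the job is handed in when it is done.

Besides the shell and the picture viewer there is one more tool, called after "Call:" by a JSON object that holds its "api" and its "payload", one argument or row to a line. move_arm: Moves the arm, as the interface text tells. Its arguments: {"type":"object","properties":{"rows":{"type":"array","items":{"type":"array","items":{"type":"number"}}},"newtons":{"type":"number"}},"required":["rows"]}

```bash
ls; mkdir -p pics
cat > h.py <<'E'
import numpy as np, cv2
from cell import monitor, vision, workorder
def cap(n,f):
    im=vision.read_camera(n); cv2.imwrite('pics/'+f,cv2.cvtColor(im,cv2.COLOR_RGB2BGR)); return im
def ray(n,u,v):
    c=vision.get_calibration(n);K=np.array(c['K']);T=np.array(c['T'])
    d=np.linalg.solve(K,[u,v,1.]);d=np.array([d[0],-d[1],-d[2]])
    return T[:3,3],T[:3,:3]@d
def onz(n,u,v,z):
    o,d=ray(n,u,v);return o+d*(z-o[2])/d[2]
def tri(u1,v1,u2,v2,a='top',b='side'):
    o,d=ray(a,u1,v1);p,e=ray(b,u2,v2)
    s=np.linalg.lstsq(np.c_[d,-e],p-o,rcond=None)[0]
    x,y=o+d*s[0],p+e*s[1];return (x+y)/2,np.linalg.norm(x-y)
def pix(n,P):
    c=vision.get_calibration(n);K=np.array(c['K']);T=np.array(c['T'])
    q=T[:3,:3].T@(np.array(P)-T[:3,3]);q=K@[q[0],-q[1],-q[2]];return q[:2]/q[2]
E
python3 - <<'E'
from h import *
for n in('top','side'):
    cap(n,n+'0.png');c=vision.get_calibration(n);print(n,c)
print(monitor.observe())
E
```

```text
pics
top {'K': array([[598.24331329,   0.        , 327.00605825],
       [  0.        , 598.24331329, 236.46308505],
       [  0.        ,   0.        ,   1.        ]]), 'T': array([[ 0.01452882,  0.99646071, -0.08279476,  0.43381336],
       [-0.99979766,  0.01562966,  0.01266339,  0.07052706],
       [ 0.01391262,  0.08259402,  0.99648616,  1.24120833],
       [ 0.        ,  0.        ,  0.        ,  1.        ]])}
side {'K': array([[477.2531567 ,   0.        , 316.80502832],
       [  0.        , 477.2531567 , 242.56240127],
       [  0.        ,   0.        ,   1.        ]]), 'T': array([[ 0.94851356,  0.24405716, -0.20188642,  0.31279293],
       [-0.31669309,  0.72020953, -0.61725499, -0.64450144],
       [-0.00524498,  0.64941076,  0.76041972,  0.91283682],
       [ 0.        ,  0.        ,  0.        ,  1.        ]])}
{'time': 0.1, 'qpos': array([ 1.18197988e+00,  3.42664821e-01,  1.52490354e+00,  1.78510662e-05,
        1.27538111e+00, -1.46009936e-01]), 'qvel': array([-0.00124772, -0.00157644, -0.00222745,  0.00143353, -0.0015231 ,
        0.00083007]), 'joint_efforts': array([ 2.17971479e-03, -4.31993115e+01, -2.44697535e+01,  7.20071350e-02,
        5.25620522e-02, -7.40709766e-05]), 'tool_pos': array([0.12606925, 0.50927987, 0.22611461]), 'tool_rot': array([-3.14025276e+00, -2.14294203e-04,  2.89878079e+00]), 'contact_force': array([0.08135964, 0.34685572, 0.59783357]), 'torque': array([-0.01056525,  0.04610787,  0.00094218]), 'grip_force': 0.0, 'opening': 0.09154891982870728}
```

View pics/top0.png

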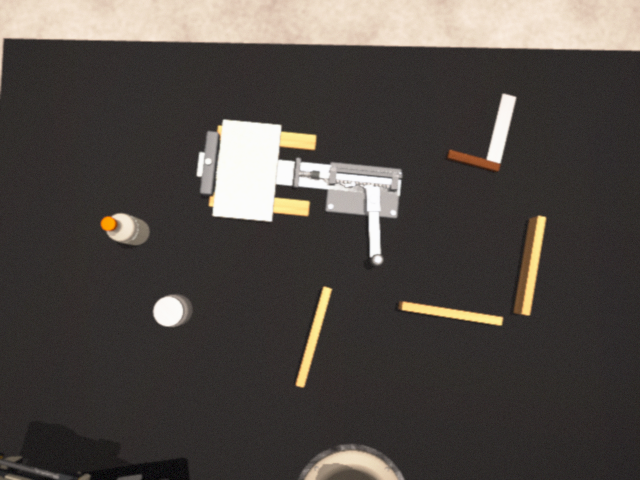

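View pics/side0.png

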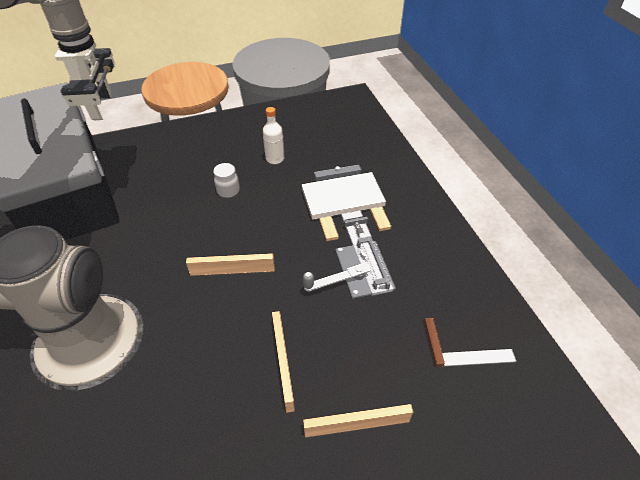

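The top view shows the job's strip at about (530,265), the shelf at about (247,170), the knob at (377,259) and the jaw at (209,163). In the side view the same strip is at (358,420) and the knob at (308,282). Next I'll measure corners in both views.

```bash
cat > m.py <<'E'
from h import *
def comps(im,mask,minA=60):
    k,l,s,c=cv2.connectedComponentsWithStats(mask.astype(np.uint8),connectivity=4)
    return [(l==i) for i in range(1,k) if s[i,4]>minA]
def box(m):
    cs,_=cv2.findContours(m.astype(np.uint8),cv2.RETR_EXTERNAL,cv2.CHAIN_APPROX_NONE)
    c=max(cs,key=cv2.contourArea);r=cv2.minAreaRect(c);return r,c
E
python3 - <<'E'
from m import *
for n in('top','side'):
    im=cv2.cvtColor(cv2.imread(f'pics/{n}0.png'),cv2.COLOR_BGR2RGB)
    hsv=cv2.cvtColor(im,cv2.COLOR_RGB2HSV);H,S,V=[hsv[...,i].astype(int) for i in range(3)]
    print(n)
    for nm,mk in(('wood all',(H<28)&(H>8)&(S>60)&(V>60)),('wood top',(H<30)&(H>8)&(S>60)&(V>220)),('white',(S<40)&(V>215))):
        for m in comps(im,mk,100):
            ys,xs=np.nonzero(m)
            if ys.mean()<80 or (n=='side' and xs.mean()<170): continue
            r,c=box(m);q=cv2.approxPolyDP(cv2.convexHull(c),3,True)[:,0].tolist()
            print(nm,m.sum(),np.round(r[0],1),np.round(r[1],1),q)
a=cv2.imread('pics/top0.png');b=cv2.imread('pics/side0.png')
t=cv2.resize(a[110:275,190:420],None,fx=3.4,fy=3.4,interpolation=cv2.INTER_CUBIC);cv2.imwrite('pics/tc.png',t)
t=cv2.resize(b[155:305,290:400],None,fx=4,fy=4,interpolation=cv2.INTER_CUBIC);cv2.imwrite('pics/sc.png',t)
E
```

```text
top
wood all 648 [298.1 140.6] [37.2 17.7] [[281, 132], [316, 134], [315, 150], [280, 147]]
wood all 509 [473.8 160.1] [54.6 10.2] [[448, 151], [482, 157], [501, 164], [496, 171], [447, 157]]
wood all 653 [291.5 206.4] [37.2 17.8] [[274, 198], [309, 200], [309, 215], [273, 213]]
wood all 1824 [529.9 264.3] [ 18.2 102.6] [[540, 214], [546, 217], [531, 313], [522, 315], [513, 311], [529, 218]]
wood all 257 [109. 223.] [16. 18.] [[111, 215], [118, 222], [117, 228], [105, 231], [100, 220]]
wood all 1190 [313.3 336.5] [ 11.4 105.5] [[325, 285], [332, 291], [305, 386], [298, 387], [296, 377]]
wood all 1139 [450.8 312.7] [106.4  11.1] [[398, 306], [404, 300], [503, 316], [503, 323], [493, 325], [405, 311]]
wood all 172 [358. 470.] [40.3 10.2] [[338, 467], [367, 467], [377, 477], [341, 471]]
wood top 492 [297.2 140.3] [35.3 13.8] [[281, 132], [314, 135], [314, 147], [279, 145]]
wood top 499 [290.5 206.4] [35.3 14.1] [[274, 198], [307, 201], [307, 214], [275, 212]]
wood top 776 [533.2 265. ] [ 7.7 99. ] [[540, 216], [544, 217], [526, 314], [522, 309]]
wood top 146 [108. 223.] [12.5 13.4] [[11
[... 2029 characters left out ...]
], [326, 89]]
white 412 [229.   92.9] [29.6 21.2] [[233, 77], [242, 105], [222, 109], [220, 102], [228, 78]]
white 189 [271.5 128.5] [13. 17.] [[280, 127], [275, 135], [263, 130], [274, 122]]
white 222 [224.  169.5] [13. 20.] [[234, 170], [226, 176], [214, 172], [222, 163], [230, 164]]
white 2320 [343.  192.7] [31.9 78.4] [[384, 199], [312, 214], [302, 184], [371, 172]]
white 109 [351.5 214.4] [ 6.1 18.8] [[361, 214], [344, 219], [342, 215], [359, 210]]
white 130 [354.5 237.7] [25.8  7.1] [[349, 226], [355, 229], [356, 251]]
white 878 [349.5 266.2] [74.  48.6] [[385, 290], [311, 288], [314, 281], [367, 243]]
white 878 [478.9 356.7] [12.6 71.7] [[515, 360], [445, 365], [443, 353], [511, 349]]
```

View pics/tc.png

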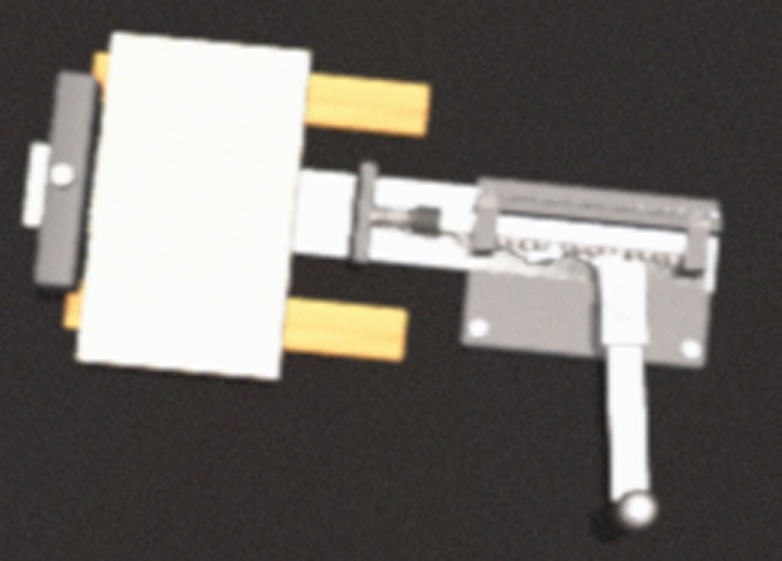

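View pics/sc.png

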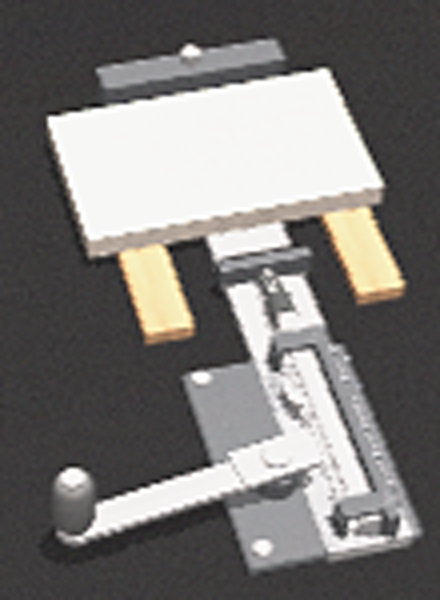

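The crops show, in tc pixels, the shelf top corners at (112,32), (311,50), (279,380) and (77,360), the shoe face at about x=355, and the knob at (637,508). The lever appears to lean partway.

Run:
```python
from m import *
np.set_printoptions(precision=4,suppress=True)
T=lambda x,y:(190+(x+.5)/3.4-.5,110+(y+.5)/3.4-.5)
S=lambda x,y:(290+(x+.5)/4-.5,155+(y+.5)/4-.5)
pts=dict(A=((112,32),(328,70)),B=((311,50),(382,188)),C=((279,380),(88,240)),D=((77,360),(47,117)),knob=((637,508),(75,470)),
 shoeF=((371,163),(309,249)),bF=((430,84),None),bN=((407,310),None))
for k,(a,b) in pts.items():
    if b: print(k,*tri(*T(*a),*S(*b)))
for k,a,z in(('A',(112,32),.028),('B',(311,50),.028),('C',(279,380),.028),('D',(77,360),.028),('knob',(637,508),.073),('shoe face far',(362,165),.027),('shoe face near',(353,262),.027),
 ('bat far',(430,84),.01),('bat far2',(424,136),.01),('bat near',(408,310),.01),('bat near2',(403,361),.01),('rail far',(300,170),.01),('rail near',(292,252),.01),('jaw f',(97,75),.04),('jaw n',(78,285),.04),('head end',(720,203),.03),('bolt1',(479,327),.01),('bolt2',(690,348),.01)):
    print(k,onz('top',*T(*a),z))
# strip, from subpixel masks
for n in('top','side'):
    im=cv2.cvtColor(cv2.imread(f'pics/{n}0.png'),cv2.COLOR_BGR2RGB)
    V=im.max(2).astype(int);x0,y0,x1,y1=(500,205,560,325) if n=='top' else (295,395,425,445)
    hsv=cv2.cvtColor(im,cv2.COLOR_RGB2HSV)
    for th in (205,):
        m=np.zeros(V.shape,bool);m[y0:y1,x0:x1]=((V>th)&(hsv[...,1]>60))[y0:y1,x0:x1]
        r,c=box(m);bp=cv2.boxPoints(r);print(n,th,r,bp)
        for p in bp: print(onz(n,*p,.05))
        print('c',onz(n,*r[0],.05))
cv2.imwrite('pics/strip.png',np.hstack([cv2.resize(cv2.imread('pics/top0.png')[205:325,495:565],None,fx=5,fy=5),cv2.resize(cv2.imread('pics/side0.png')[390:450,295:423],(440,600)[:1]+(206,)) .__class__(np.vstack([cv2.resize(cv2.imread('pics/side0.png')[390:450,295:423],(448,210)),np.zeros((390,448,3),np.uint8)]).shape,np.uint8) if 0 else np.vstack([cv2.resize(cv2.imread('pics/side0.png')[390:450,295:423],(448,210)),np.zeros((390,448,3),np.uint8)])]))
```

```text
A [0.7763 0.2748 0.0229] 0.0010634708026212901
B [0.7655 0.1537 0.0241] 0.0018697320930542672
C [0.5644 0.1681 0.0274] 0.001492519551434589
D [0.5746 0.2896 0.0253] 0.001273558983870945
knob [ 0.4888 -0.0423  0.0794] 0.002051874372256077
shoeF [0.6967 0.1156 0.0268] 2.582033668882927e-05
A [0.7743 0.2741 0.028 ]
B [0.7654 0.1532 0.028 ]
C [0.5636 0.1682 0.028 ]
D [0.5737 0.2892 0.028 ]
knob [ 0.4881 -0.0427  0.073 ]
shoe face far [0.6953 0.121  0.027 ]
shoe face near [0.6359 0.1253 0.027 ]
bat far [0.7503 0.0808 0.01  ]
bat far2 [0.7177 0.084  0.01  ]
bat near [0.6097 0.092  0.01  ]
bat near2 [0.5784 0.0945 0.01  ]
rail far [0.6952 0.1596 0.01  ]
rail near [0.6443 0.1634 0.01  ]
jaw f [0.7445 0.2803 0.04  ]
jaw n [0.6172 0.2878 0.04  ]
head end [ 0.6752 -0.0957  0.03  ]
bolt1 [0.6    0.0485 0.01  ]
bolt2 [ 0.5892 -0.0805  0.01  ]
top 205 ((533.229736328125, 265.12164306640625), (8.055549621582031, 99.1325912475586), 9.462321281433105) [[521.1082 313.3514]
 [537.4054 215.5676]
 [545.3513 216.8919]
 [529.0541 314.6757]]
[ 0.3856 -0.3323  0.05  ]
[ 0.5817 -0.3677  0.05  ]
[ 0.5792 -0.3838  0.05  ]
[ 0.3832 -0.3481  0.05  ]
c [ 0.4818 -0.3579  0.05  ]
side 205 ((357.0399169921875, 415.77996826171875), (8.626702308654785, 108.18734741210938), 81.8698959350586) [[302.8799 419.16  ]
 [409.9799 403.86  ]
 [411.1999 412.4   ]
 [304.0999 427.7   ]]
[ 0.3851 -0.3341  0.05  ]
[ 0.5807 -0.37    0.05  ]
[ 0.5759 -0.3852  0.05  ]
[ 0.3827 -0.3493  0.05  ]
c [ 0.4801 -0.3595  0.05  ]
```

View pics/strip.png

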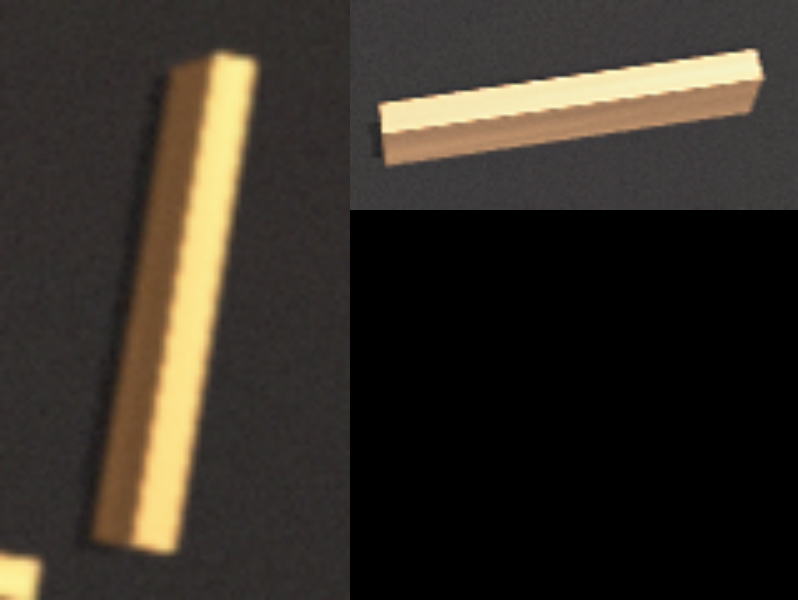

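The strip's centre is at (0.481, -0.3585) with its top at 0.05 in both views, and it lies at -0.179 rad. The shelf's free edge is centred at (0.6647, 0.1608) at about -0.077 rad. I'm moving to the strip.

Call:
{"api": "move_arm", "payload": {
  "rows": [
    [30, -34, 0, 0.032, -1],
    [30, -34, 0, 0.032, -1],
    [30, -34, 0, 0, -1],
    [30, -34, 0, 0, -1],
    [30, -34, 0, 0, -1],
    [30, -34, 0, 0, -1],
    [30, -34, 0, 0, -1],
    [30, -34, 0, 0, -1],
    [30, -34, 0, 0, -1],
    [7, -46, 0, 0, -1],
    [7, -46, 0, 0, -1],
    [7, -46, 0, 0, -1]
  ]
}}

```text
time: 1.3
tool_pos: [0.417, 0.0638, 0.2265]
tool_rot: [-3.142, -0.001, 2.963]
contact_force: [0.8, 0.4, 0.3]
opening: 0.092
grip_force: 0.0
```

Call:
{"api": "move_arm", "payload": {
  "rows": [
    [7, -46, 0, 0, -1],
    [7, -46, 0, 0, -1],
    [7, -46, 0, 0, -1],
    [7, -46, 0, 0, -1],
    [7, -46, 0, 0, -1],
    [7, -46, 0, 0, -1],
    [7, -46, -20, 0, -1],
    [7, -46, -20, 0, -1],
    [7, -46, -20, 0, -1],
    [0, 0, -20, 0, -1],
    [0, 0, 0, 0, -1],
    [0, 0, 0, 0, -1]
  ]
}}

```text
time: 2.5
tool_pos: [0.4797, -0.346, 0.1474]
tool_rot: [3.14, -0.001, 2.963]
contact_force: [0.9, -0.3, 0.0]
opening: 0.0919
grip_force: 0.0
```

Call:
{"api": "move_arm", "payload": {
  "rows": [
    [1, -12, -40, 0, -1],
    [0, 0, -40, 0, -1],
    [0, 0, -30, 0, -1],
    [0, 0, -13, 0, -1],
    [0, 0, 0, 0, -1],
    [0, 0, 0, 0, 1],
    [0, 0, 0, 0, 1],
    [0, 0, 0, 0, 1],
    [0, 0, 0, 0, 1],
    [0, 0, 0, 0, 1],
    [0, 0, 0, 0, 1]
  ],
  "newtons": 25
}}

```text
time: 3.6
tool_pos: [0.481, -0.3587, 0.0247]
tool_rot: [-3.142, 0.0, 2.963]
contact_force: [0.1, -0.2, 0.1]
opening: 0.0484
grip_force: 0.0
```

Call:
{"api": "move_arm", "payload": {
  "rows": [
    [0, 0, 0, 0, 1],
    [0, 0, 0, 0, 1],
    [0, 0, 0, 0, 1],
    [0, 0, 0, 0, 1],
    [0, 0, 0, 0, 1],
    [0, 0, 0, 0, 1],
    [0, 0, 0, 0, 1]
  ]
}}

```text
time: 4.3
tool_pos: [0.4809, -0.3585, 0.0244]
tool_rot: [3.141, -0.0, 2.963]
contact_force: [0.6, 0.2, -1.3]
opening: 0.016
grip_force: 25.0
```

Call:
{"api": "move_arm", "payload": {
  "rows": [
    [0, 0, 20, 0, 1],
    [0, 0, 35, 0, 1],
    [0, 0, 35, 0, 1],
    [0, 0, 20, 0, 1],
    [15, 42, 0, 0.017, 1],
    [15, 42, 0, 0.017, 1],
    [15, 42, 0, 0.017, 1],
    [15, 42, 0, 0.017, 1],
    [15, 42, 0, 0.017, 1],
    [15, 42, 0, 0.017, 1]
  ]
}}

```text
time: 5.3
tool_pos: [0.5711, -0.1048, 0.1345]
tool_rot: [3.141, -0.0, 3.065]
contact_force: [-0.1, -0.2, -0.7]
opening: 0.0159
grip_force: 25.0
```

Call:
{"api": "move_arm", "payload": {
  "rows": [
    [15, 42, 0, 0, 1],
    [15, 42, 0, 0, 1],
    [15, 42, 0, 0, 1],
    [15, 42, 0, 0, 1],
    [15, 42, 0, 0, 1],
    [15, 42, -20, 0, 1],
    [0, 0, -20, 0, 1],
    [0, 0, -15, 0, 1],
    [0, 0, 0, 0, 1],
    [0, 0, 0, 0, 1],
    [0, 0, 0, 0, 1]
  ]
}}

```text
time: 6.4
tool_pos: [0.6617, 0.1443, 0.081]
tool_rot: [3.141, 0.002, 3.063]
contact_force: [0.4, 0.1, -0.8]
opening: 0.0157
grip_force: 25.0
```

Run:
```python
from h import *
a=cap('top','top1.png')[100:290,180:330];b=cap('side','side1.png')[130:260,280:420]
im=np.hstack([cv2.resize(a,(450,570),interpolation=2),np.vstack([cv2.resize(b,(345,320),interpolation=2),np.zeros((250,345,3),np.uint8)])])
cv2.imwrite('pics/hold.png',im[...,::-1]);o=monitor.observe();print(o['tool_pos'],o['tool_rot'],o['contact_force'])
```

```text
[0.66166427 0.14459838 0.08094894] [3.14112265e+00 2.20482521e-03 3.06357458e+00] [ 0.07713425 -0.63487826 -0.76286825]
```

View pics/hold.png

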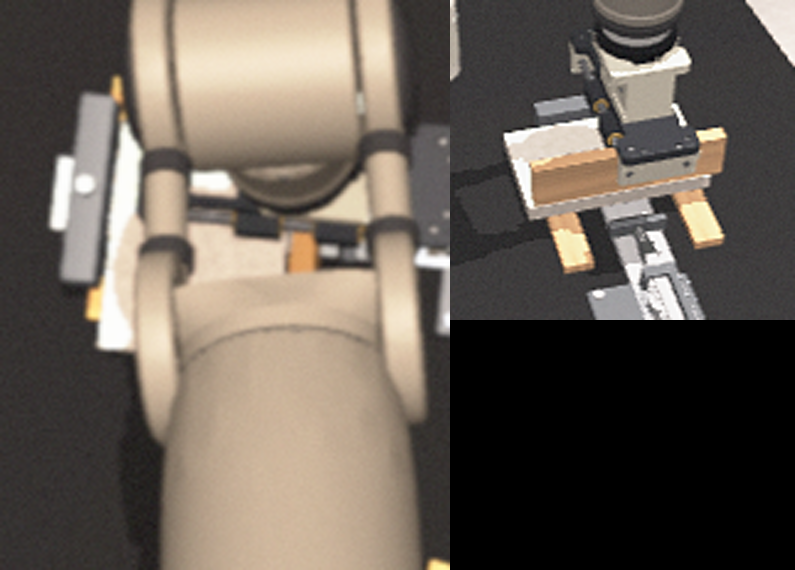

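The side crop shows the strip held level above the bed gap, with its ends near the shelf's ends. I'll lower it to just above the bed and compare the ends.

Call:
{"api": "move_arm", "payload": {
  "rows": [
    [2, 3, -15, 0, 1],
    [0, 0, -20, 0, 1],
    [0, 0, -7, 0, 1],
    [0, 0, 0, 0, 1],
    [0, 0, 0, 0, 1]
  ]
}}

```text
time: 7.0
tool_pos: [0.6632, 0.1484, 0.0377]
tool_rot: [3.141, 0.0, 3.065]
contact_force: [-0.4, 0.3, -0.4]
opening: 0.0159
grip_force: 25.0
```

Run:
```python
from h import *
b=cap('side','side2.png')[160:235,290:400]
cv2.imwrite('pics/hold2.png',cv2.resize(b,(770,525),interpolation=2)[...,::-1]);o=monitor.observe();print(o['tool_pos'],o['tool_rot'],o['contact_force'])
```

```text
[0.66338292 0.14842068 0.03809394] [3.14132543e+00 1.01203156e-03 3.06473749e+00] [ 0.9729736  -1.49616062 -2.13267066]
```

View pics/hold2.png

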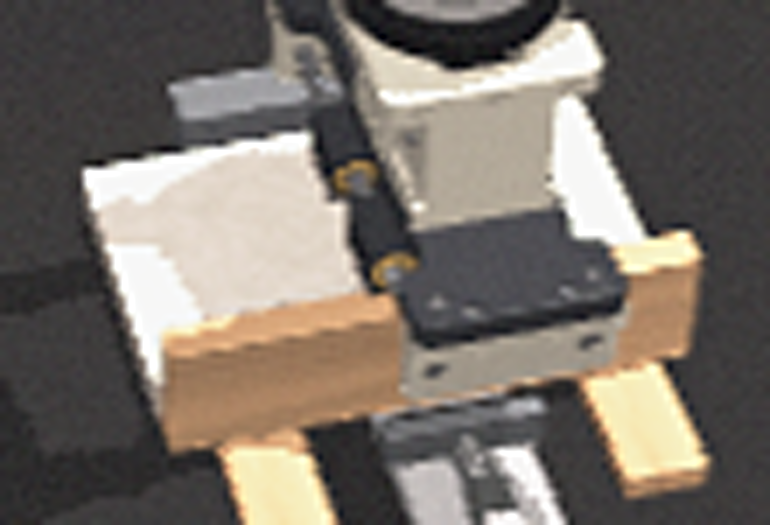

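The strip sits just over the bed. Its near-face corners in this crop are at (168,450), (165,340), (700,258) and (690,352). I'll check them numerically.

Run:
```python
from h import *
np.set_printoptions(precision=4,suppress=True)
S=lambda x,y:(290+(x+.5)/4-.5,155+(y+.5)/4-.5)
P=lambda x,y:(290+(x+.5)/7-.5,160+(y+.5)/7-.5)
print('shelf C,B',onz('side',*S(88,240),.028),onz('side',*S(382,188),.028))
for z,p in((.0137,(168,450)),(.0637,(165,343)),(.0637,(700,257)),(.0137,(690,352))): print(z,onz('side',*P(*p),z))
ex=np.array([.077,.997,0]);ey=np.array([-.997,.077,0])
c=np.array([.6634,.1484,0])
for s in(1,-1):
  for z in(.0137,.0637): print('pred strip near face',s,z,(np.array(pix('side',c-8e-3*ex+s*.1*ey+[0,0,z]))-[290,160])*7)
```

```text
shelf C,B [0.565  0.1675 0.028 ] [0.7626 0.1503 0.028 ]
0.0137 [0.5636 0.1478 0.0137]
0.0637 [0.5649 0.1533 0.0637]
0.0637 [0.763  0.1323 0.0637]
0.0137 [0.7649 0.1324 0.0137]
pred strip near face 1 0.0137 [163.3377 446.784 ]
pred strip near face 1 0.0637 [161.8194 351.0735]
pred strip near face -1 0.0137 [680.6911 349.9198]
pred strip near face -1 0.0637 [695.3843 253.601 ]
```

Call:
{"api": "move_arm", "payload": {
  "rows": [
    [-1.3, 0, 0, 0, 1],
    [0, 0, -2, 0, 1],
    [0, 0, -2, 0, 1],
    [0, 0, 0, 0, 1],
    [0, 0, 0, 0, 1]
  ]
}}

```text
time: 7.55
tool_pos: [0.6619, 0.1484, 0.0343]
tool_rot: [3.141, 0.001, 3.065]
contact_force: [-1.2, -0.1, 5.5]
opening: 0.0158
grip_force: 25.0
```

Call:
{"api": "move_arm", "payload": {
  "rows": [
    [0, 0, 0, 0, 0.2],
    [0, 0, 0, 0, 0.2],
    [0, 0, 0, 0, 0.2],
    [0, 0, 0, 0, 0.2],
    [0, 0, 30, 0, 0.2],
    [0, 0, 40, 0, 0.2],
    [0, 0, 40, 0, 0],
    [-30, -30, 0, 0, 0],
    [-35, -40, 0, 0, 0],
    [-35, -40, 0, 0, 0],
    [0, 0, 0, 0, 0]
  ]
}}

```text
time: 8.65
tool_pos: [0.5611, 0.0398, 0.143]
tool_rot: [-3.14, -0.005, 3.061]
contact_force: [-0.0, 0.2, -0.4]
opening: 0.046
grip_force: 0.0
```

Run:
```python
from h import *
a=cap('top','top3.png')[100:275,185:405];b=cap('side','side3.png')[150:300,290:400]
im=np.hstack([cv2.resize(a,(484,385),interpolation=2),cv2.resize(b,(282,385),interpolation=2)])
cv2.imwrite('pics/rel.png',im[...,::-1]);o=monitor.observe();print(o['tool_pos'],o['contact_force'],o['opening'])
```

```text
[0.56567787 0.04232384 0.1440504 ] [ 1.10661315  0.17566171 -0.75758563] 0.04579392785132549
```

View pics/rel.png

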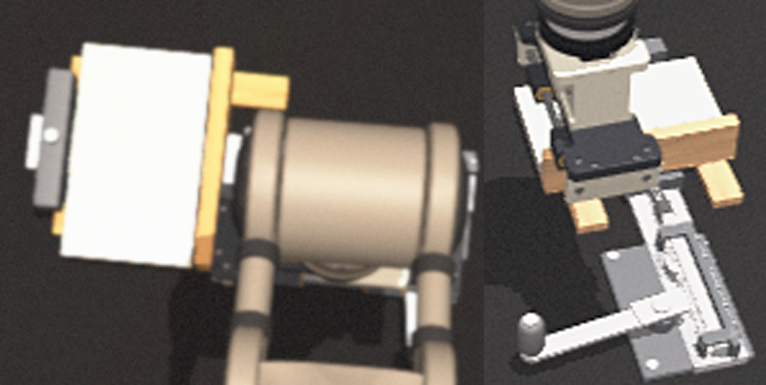

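The strip stands upright on the bed along the shelf's edge, released. The knob is at about (0.4885, -0.0425), and the lever angle works out to about 0.39. Now to take the knob.

Call:
{"api": "move_arm", "payload": {
  "rows": [
    [-26, -28, 0, 0, -0.4],
    [-26, -28, 0, 0, -0.4],
    [-25, -28, 0, 0, -0.4],
    [0, 0, 0, 0, -0.4],
    [0, 0, 0, 0, -0.4]
  ]
}}

```text
time: 9.25
tool_pos: [0.49, -0.0408, 0.1439]
tool_rot: [3.141, 0.002, 3.064]
contact_force: [0.2, 0.5, 0.2]
opening: 0.0644
grip_force: 0.0
```

Run:
```python
from m import *
np.set_printoptions(precision=4,suppress=True)
im=cap('top','top4.png')
o=monitor.observe();print(o['tool_pos'],o['tool_rot'],o['opening'])
hsv=cv2.cvtColor(im,cv2.COLOR_RGB2HSV);H,S,V=[hsv[...,i].astype(int) for i in range(3)]
up=im[100:240,190:310]
m=(S<40)&(V>190);m[:,300:]=0;m[:100]=0;m[245:]=0
c=max(comps(im,m),key=lambda q:q.sum());cs=box(c)[1]
q=cv2.approxPolyDP(cv2.convexHull(cs),3,True)[:,0];print('shelf',q.tolist());print(np.array([onz('top',*p,.028) for p in q]))
w=(H<30)&(H>8)&(S>60)&(V>215)
for c in comps(im,w,100):
    r,cs=box(c)
    if r[0][0]<330 and 90<r[0][1]<250:
        q=cv2.approxPolyDP(cv2.convexHull(cs),2,True)[:,0];print('wood',q.tolist(),r);print(np.array([onz('top',*p,.06) for p in q]))
cv2.imwrite('pics/fl.png',cv2.resize(im[105:235,195:325],(600,600),interpolation=2)[...,::-1])
```

```text
[ 0.4903 -0.0404  0.1438] [3.1413 0.0018 3.065 ] 0.06392976157017366
shelf [[223, 120], [280, 125], [271, 220], [213, 215]]
[[0.7724 0.2732 0.028 ]
 [0.764  0.1555 0.028 ]
 [0.5665 0.1697 0.028 ]
 [0.5748 0.2878 0.028 ]]
wood [[289, 122], [279, 220], [273, 218], [280, 135], [283, 122]] ((281.0791931152344, 170.7079315185547), (9.45285415649414, 98.5086898803711), 5.7105937004089355)
[[0.7618 0.1353 0.06  ]
 [0.5632 0.1512 0.06  ]
 [0.567  0.1632 0.06  ]
 [0.7348 0.1528 0.06  ]
 [0.7615 0.1474 0.06  ]]
wood [[291, 134], [314, 135], [314, 148], [290, 146]] ((302.4752502441406, 140.74752807617188), (24.975435256958008, 13.930521011352539), 5.710593223571777)
[[0.7373 0.1308 0.06  ]
 [0.7361 0.0846 0.06  ]
 [0.7095 0.0842 0.06  ]
 [0.7128 0.1323 0.06  ]]
wood [[285, 200], [307, 201], [307, 214], [285, 213]] ((295.9146423339844, 206.89663696289062), (24.65036392211914, 14.221364974975586), 5.440331935882568)
[[0.6034 0.1401 0.06  ]
 [0.6021 0.0964 0.06  ]
 [0.5761 0.0959 0.06  ]
 [0.5774 0.1396 0.06  ]]
wood [[113, 217], [114, 226], [109, 230], [103, 228], [102, 220]] ((107.5, 223.5), (13.0, 13.0), 90.0)
[[0.5639 0.4791 0.06  ]
 [0.5461 0.4764 0.06  ]
 [0.538  0.4859 0.06  ]
 [0.5418 0.4978 0.06  ]
 [0.5576 0.5005 0.06  ]]
```

View pics/fl.png

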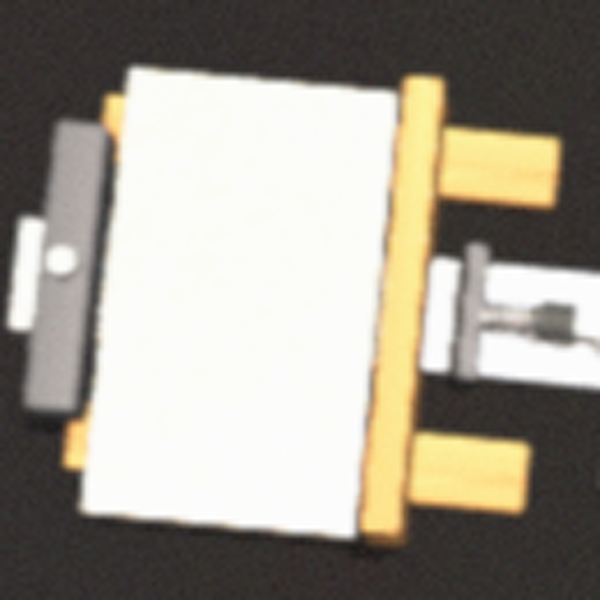

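The picture shows the strip right beside the shelf edge, with far end at about (422,78) against the shelf corner (398,92), and near top edge at about (383,531) against (357,538). I'll convert these before gripping the knob.

Run:
```python
from h import *
np.set_printoptions(precision=4,suppress=True)
im=cv2.cvtColor(cv2.imread('pics/top4.png'),cv2.COLOR_BGR2RGB)
# edge profiles along strip / shelf ends, sub-pixel
g=im.astype(int)
ex=np.array([.077,.997,0]);ey=np.array([-.997,.077,0])
def prof(base,z,lo,hi):
    t=np.arange(lo,hi,.0005);out=[]
    uv=np.array([np.mean([pix('top',base+ey*s+ex*d+[0,0,z]) for d in(0,)],0) for s in t],np.float32)
    r=cv2.remap(im,uv[:,0].reshape(1,-1),uv[:,1].reshape(1,-1),cv2.INTER_CUBIC)[0].astype(int)
    return t,r
sc=np.array([.6622,.1484,0]);sh=np.array([.6647,.1608,0])+.02*ex
for nm,b,z in(('strip',sc,.06),('shelf',sh,.028),('shelf+30',sh+.03*ex,.028)):
  for d in(-.003,0,.003):
    for s in(1,-1):
      t,r=prof(b+d*ex,z,s*.1-.014,s*.1+.014);gr=r[:,1]
      th=(gr[::-s][0]*0+gr.max()+gr.min())/2
      i=np.nonzero((gr[:-1]-th)*(gr[1:]-th)<0)[0];p=b+d*ex
      print(nm,d,s,'along ey (mm) from sc:',[round(1e3*(t[k]+(p-sc)@ey),1) for k in i], gr[::6] if d==0 else '')
```

```text
strip -0.003 1 along ey (mm) from sc: [np.float64(99.5)] 
strip -0.003 -1 along ey (mm) from sc: [np.float64(-102.0)] 
strip 0 1 along ey (mm) from sc: [np.float64(99.5)] [229 229 228 228 193  97  62  36  33  42]
strip 0 -1 along ey (mm) from sc: [np.float64(-102.0)] [ 49  51  45  49 129 243 242 242 240 240]
strip 0.003 1 along ey (mm) from sc: [np.float64(99.5)] 
strip 0.003 -1 along ey (mm) from sc: [np.float64(-102.0)] 
shelf -0.003 1 along ey (mm) from sc: [np.float64(99.0)] 
shelf -0.003 -1 along ey (mm) from sc: [np.float64(-102.5)] 
shelf 0 1 along ey (mm) from sc: [np.float64(99.0)] [252 252 252 252 253 134  41  45  50  50]
shelf 0 -1 along ey (mm) from sc: [np.float64(-102.5)] [ 46  43  47  44  96 228 252 252 252 252]
shelf 0.003 1 along ey (mm) from sc: [np.float64(99.5)] 
shelf 0.003 -1 along ey (mm) from sc: [np.float64(-103.0)] 
shelf+30 -0.003 1 along ey (mm) from sc: [np.float64(99.5)] 
shelf+30 -0.003 -1 along ey (mm) from sc: [np.float64(-103.0)] 
shelf+30 0 1 along ey (mm) from sc: [np.float64(99.5)] [252 252 252 252 255 167  41  43  47  48]
shelf+30 0 -1 along ey (mm) from sc: [np.float64(-103.0)] [ 50  46  48  48 109 240 253 252 252 252]
shelf+30 0.003 1 along ey (mm) from sc: [np.float64(99.5)] 
shelf+30 0.003 -1 along ey (mm) from sc: [np.float64(-103.0)]
```

The strip is flush with the shelf within about 0.5 mm. Down onto the knob.

Call:
{"api": "move_arm", "payload": {
  "rows": [
    [-2, -2, -35, 0, -0.4],
    [0, 0, -40, 0, -0.4],
    [0, 0, -28, 0, -0.4],
    [0, 0, 0, 0, -0.4],
    [0, 0, 0, 0, 1],
    [0, 0, 0, 0, 1],
    [0, 0, 0, 0, 1],
    [0, 0, 0, 0, 1],
    [0, 0, 0, 0, 1],
    [0, 0, 0, 0, 1],
    [0, 0, 0, 0, 1],
    [0, 0, 0, 0, 1]
  ],
  "newtons": 30
}}

```text
time: 10.5
tool_pos: [0.4871, -0.043, 0.041]
tool_rot: [-3.142, 0.001, 3.065]
contact_force: [-1.3, 0.2, 5.6]
opening: 0.024
grip_force: 30.0
```

Call:
{"api": "move_arm", "payload": {
  "rows": [
    [0, 7, 0.5, 0, 1],
    [0.3, 7, 0.5, 0, 1],
    [1.6, 12.5, 0, 0, 1],
    [2.8, 12, 0, 0, 1],
    [1, 3.5, 0, 0, 1],
    [0, 0, 0, 0, 1],
    [0, 0, 0, 0, 1]
  ]
}}

```text
time: 11.2
tool_pos: [0.4923, -0.0006, 0.0412]
tool_rot: [3.141, -0.001, 3.065]
contact_force: [2.8, -0.8, -6.2]
opening: 0.0236
grip_force: 30.0
```

Call:
{"api": "move_arm", "payload": {
  "rows": [
    [0.7, 2, -0.4, 0, 1],
    [0.3, 1, 0, 0, 1],
    [0, 0, 0, 0, 1]
  ]
}}

```text
time: 11.5
tool_pos: [0.4931, 0.0021, 0.0411]
tool_rot: [3.141, -0.001, 3.064]
contact_force: [0.8, -0.5, -3.0]
opening: 0.0243
grip_force: 30.0
```

Call:
{"api": "move_arm", "payload": {
  "rows": [
    [0.5, 1.5, 0, 0, 1],
    [0, 0, 0, 0, 1],
    [0, 0, 0, 0, 1]
  ]
}}

```text
time: 11.8
tool_pos: [0.4937, 0.0038, 0.0411]
tool_rot: [3.141, -0.001, 3.065]
contact_force: [-1.6, 0.6, -2.6]
opening: 0.0244
grip_force: 30.0
```

Call:
{"api": "move_arm", "payload": {
  "rows": [
    [0.5, 1.5, -0.3, 0, 1],
    [0, 0, 0, 0, 1],
    [0, 0, 0, 0, 1]
  ]
}}

```text
time: 12.1
tool_pos: [0.4943, 0.0053, 0.041]
tool_rot: [3.141, -0.0, 3.065]
contact_force: [-2.6, 1.3, 3.7]
opening: 0.024
grip_force: 30.0
```

Call:
{"api": "move_arm", "payload": {
  "rows": [
    [0.5, 1.5, 0, 0, 1],
    [0, 0, 0, 0, 1],
    [0, 0, 0, 0, 1]
  ]
}}

```text
time: 12.4
tool_pos: [0.4949, 0.0068, 0.041]
tool_rot: [3.141, -0.0, 3.065]
contact_force: [-4.8, 1.7, 5.2]
opening: 0.024
grip_force: 30.0
```

Call:
{"api": "move_arm", "payload": {
  "rows": [
    [-3.8, -10, -0.2, 0, 1],
    [-2.8, -12, 0, 0, 1],
    [-1.6, -12.5, 0, 0, 1],
    [-0.4, -12.5, 0, 0, 1],
    [1, -12.4, 0, 0, 1],
    [1.1, -7.4, 0, 0, 1],
    [0, 0, 0, 0, 1],
    [0, 0, 0, 0, 1]
  ]
}}

```text
time: 13.2
tool_pos: [0.4893, -0.0611, 0.041]
tool_rot: [-3.141, 0.002, 3.064]
contact_force: [-2.2, -0.6, 5.5]
opening: 0.0239
grip_force: 30.0
```

Call:
{"api": "move_arm", "payload": {
  "rows": [
    [0.3, -1.5, -0.3, 0, 1],
    [0, 0, 0, 0, 1],
    [0, 0, 0, 0, 1]
  ]
}}

```text
time: 13.5
tool_pos: [0.4895, -0.062, 0.0409]
tool_rot: [-3.142, 0.002, 3.065]
contact_force: [-2.7, 2.9, 9.1]
opening: 0.0238
grip_force: 30.0
```

Run:
```python
from h import *
np.set_printoptions(precision=4,suppress=True)
for i in range(3):
    a=cap('top','top5.png');b=cap('side','side5.png');o=monitor.observe();print(o['time'],o['tool_pos'],o['contact_force'],o['torque'])
cv2.imwrite('pics/s1.png',np.hstack([cv2.resize(a[105:235,195:325],(400,400),interpolation=2),cv2.resize(b[170:300,285:415],(400,400),interpolation=2)])[...,::-1])
```

```text
13.6 [ 0.4895 -0.062   0.0409] [-2.5291  1.9942  8.9293] [ 0.3825  0.4123 -0.0274]
13.7 [ 0.4895 -0.062   0.0409] [-1.6048  1.6828  9.7551] [0.3603 0.431  0.0336]
13.8 [ 0.4895 -0.062   0.0409] [-1.9526  1.6516  8.8608] [ 0.4389  0.3716 -0.0191]
```

View pics/s1.png

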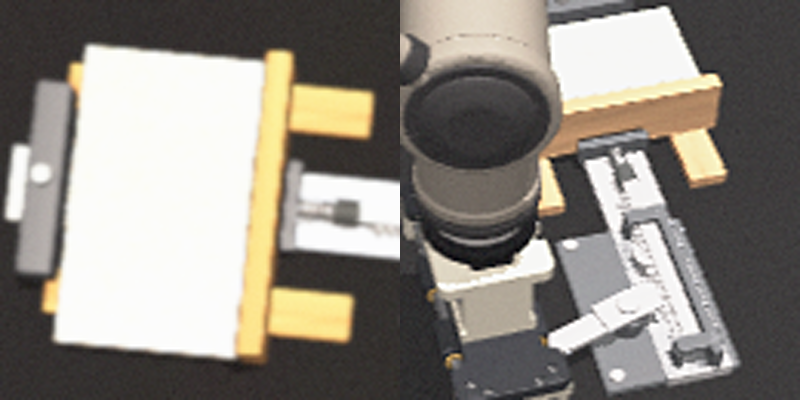

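The shoe has advanced and almost touches the strip; the strip and shelf are undisturbed. The stroke works, so I'll continue with return and pull.

Call:
{"api": "move_arm", "payload": {
  "rows": [
    [-1.4, 9, 1, 0, 1],
    [-1, 12.4, 0, 0, 1],
    [0.4, 12.5, 0, 0, 1],
    [1.6, 12.5, 0, 0, 1],
    [2.8, 12, 0, 0, 1],
    [2.5, 7, 0, 0, 1],
    [0, 0, 0, 0, 1],
    [0, 0, 0, 0, 1]
  ]
}}

```text
time: 14.6
tool_pos: [0.4938, 0.0041, 0.0412]
tool_rot: [3.141, -0.0, 3.065]
contact_force: [3.0, 0.1, -6.0]
opening: 0.0239
grip_force: 30.0
```

Call:
{"api": "move_arm", "payload": {
  "rows": [
    [-2.5, -7, 0, 0, 1],
    [-2.8, -12, 0, 0, 1],
    [-1.6, -12.5, 0, 0, 1],
    [-0.4, -12.5, 0, 0, 1],
    [1, -12.4, 0, 0, 1],
    [1.3, -8.6, 0, 0, 1],
    [0, 0, 0, 0, 1],
    [0, 0, 0, 0, 1],
    [0, 0, 0, 0, 1]
  ]
}}

```text
time: 15.5
tool_pos: [0.4893, -0.062, 0.0412]
tool_rot: [3.141, 0.002, 3.063]
contact_force: [7.7, 2.5, -9.9]
opening: 0.0239
grip_force: 30.0
```

```bash
cat > f.py <<'E'
from h import *
np.set_printoptions(precision=4,suppress=True)
import sys
F=[]
for i in range(4):
    vision.read_camera('top');o=monitor.observe();F.append(o['contact_force'])
f=np.mean(F,0);p=o['tool_pos'];r=p[:2]-[.6121,-.0376];r/=np.linalg.norm(r);t=np.array([-r[1],r[0]])
print(o['time'],p,f,'tangential(pull)',abs(f[:2]@t),'radial',f[:2]@r)
E
python3 f.py
```

```text
15.7 [ 0.4893 -0.0619  0.0413] [ 6.5788  2.3051 -8.9497] tangential(pull) 0.9823508236218843 radial -6.901378174725114
```

Call:
{"api": "move_arm", "payload": {
  "rows": [
    [-0.8, 9, -0.5, 0, 1],
    [-1, 12.4, 0, 0, 1],
    [0.4, 12.5, 0, 0, 1],
    [1.6, 12.5, 0, 0, 1],
    [2.8, 12, 0, 0, 1],
    [2.5, 7, 0, 0, 1],
    [0, 0, 0, 0, 1],
    [0, 0, 0, 0, 1]
  ]
}}

```text
time: 16.5
tool_pos: [0.4939, 0.0046, 0.041]
tool_rot: [3.141, -0.001, 3.066]
contact_force: [-0.3, -0.0, 5.4]
opening: 0.0238
grip_force: 30.0
```

Call:
{"api": "move_arm", "payload": {
  "rows": [
    [-2.5, -7, 0, 0, 1],
    [-2.8, -12, 0, 0, 1],
    [-1.6, -12.5, 0, 0, 1],
    [-0.4, -12.5, 0, 0, 1],
    [1, -12.4, 0, 0, 1],
    [1.3, -8.6, 0, 0, 1],
    [0, 0, 0, 0, 1],
    [0, 0, 0, 0, 1],
    [0, 0, 0, 0, 1]
  ]
}}

```text
time: 17.4
tool_pos: [0.4892, -0.0613, 0.041]
tool_rot: [3.141, 0.0, 3.064]
contact_force: [1.8, 3.9, 6.1]
opening: 0.0242
grip_force: 30.0
```

```bash
python3 f.py
python3 - <<'E'
from h import *
# grey-level profile along clamp x at rail centre, z=.027, to see shoe progress and gaps
ex=np.array([.077,.997,0]);ey=np.array([-.997,.077,0]);c=np.array([.6670,.1420,0])
ims={4:cv2.imread('pics/top4.png'),5:cv2.imread('pics/top5.png')}
ims[6]=cv2.cvtColor(cap('top','top6.png'),cv2.COLOR_RGB2BGR)
t=np.arange(-.05,.04,.002)
for k,im in ims.items():
    uv=np.array([pix('top',c-.022*ey+ex*s+[0,0,.027]) for s in t],np.float32)
    print(k,cv2.remap(im,uv[:,0].reshape(1,-1),uv[:,1].reshape(1,-1),1)[0].max(1)) if 0 else print(k,cv2.remap(im,uv[:,0].reshape(1,-1),uv[:,1].reshape(1,-1),1)[0][:,0].tolist())
E
```

```text
17.6 [ 0.4892 -0.0612  0.041 ] [1.4103 3.7335 6.2163] tangential(pull) 3.399715513459167 radial -2.09046542674677
4 [228, 232, 234, 239, 241, 236, 231, 227, 224, 219, 205, 189, 179, 177, 173, 148, 126, 155, 199, 218, 225, 230, 222, 186, 132, 108, 128, 145, 150, 150, 146, 143, 142, 137, 159, 225, 248, 251, 251, 250, 250, 250, 250, 250, 249]
5 [227, 231, 234, 240, 242, 236, 229, 226, 223, 223, 227, 231, 233, 236, 241, 241, 235, 228, 205, 175, 167, 174, 173, 156, 115, 80, 90, 127, 147, 151, 150, 149, 143, 140, 139, 180, 234, 249, 250, 251, 251, 250, 250, 250, 249]
6 [228, 231, 234, 239, 241, 235, 230, 227, 224, 224, 227, 231, 233, 237, 241, 241, 235, 231, 226, 222, 224, 223, 203, 172, 163, 169, 162, 132, 93, 68, 86, 122, 144, 152, 149, 149, 143, 141, 150, 182, 227, 246, 250, 250, 250]
```

Call:
{"api": "move_arm", "payload": {
  "rows": [
    [-1.0, 9, 0.3, 0, 1],
    [-1, 12.4, 0, 0, 1],
    [0.4, 12.5, 0, 0, 1],
    [1.6, 12.5, 0, 0, 1],
    [2.8, 12, 0, 0, 1],
    [2.4, 7, 0, 0, 1],
    [0, 0, 0, 0, 1],
    [0, 0, 0, 0, 1]
  ]
}}

```text
time: 18.45
tool_pos: [0.4941, 0.005, 0.041]
tool_rot: [3.141, -0.001, 3.066]
contact_force: [-1.0, 0.7, 5.1]
opening: 0.0239
grip_force: 30.0
```

Call:
{"api": "move_arm", "payload": {
  "rows": [
    [-2.4, -7, 0, 0, 1],
    [-2.8, -12, 0, 0, 1],
    [-1.6, -12.5, 0, 0, 1],
    [-0.4, -12.5, 0, 0, 1],
    [1, -12.4, 0, 0, 1],
    [1.3, -8.6, 0, 0, 1],
    [0, 0, 0, 0, 1],
    [0, 0, 0, 0, 1],
    [0, 0, 0, 0, 1]
  ]
}}

```text
time: 19.35
tool_pos: [0.489, -0.0604, 0.041]
tool_rot: [3.14, -0.001, 3.063]
contact_force: [0.9, 8.2, 5.2]
opening: 0.0242
grip_force: 30.0
```

```bash
cat > g.py <<'E'
from h import *
import sys
ex=np.array([.077,.997,0]);ey=np.array([-.997,.077,0]);c=np.array([.6670,.1420,0])
im=cv2.cvtColor(cap('top',sys.argv[1]),cv2.COLOR_RGB2BGR)
t=np.arange(-.05,.04,.002)
uv=np.array([pix('top',c-.022*ey+ex*s+[0,0,.027]) for s in t],np.float32)
print(cv2.remap(im,uv[:,0].reshape(1,-1),uv[:,1].reshape(1,-1),1)[0][:,0].tolist())
E
python3 f.py;python3 g.py top7.png
```

```text
19.55 [ 0.489  -0.0603  0.041 ] [0.6275 8.9484 4.426 ] tangential(pull) 8.686149311056798 radial -2.240264272621972
[227, 230, 233, 240, 241, 235, 230, 225, 223, 223, 228, 231, 233, 237, 242, 242, 236, 231, 226, 223, 225, 227, 212, 180, 164, 168, 160, 133, 93, 68, 85, 122, 145, 150, 151, 148, 146, 144, 149, 183, 227, 246, 250, 250, 250]
```

The pull is 8.7 N at the end of this stroke, up 5.3 N for the tooth, so I'm stopping here. I'll bring the lever back, let go and retreat.

Call:
{"api": "move_arm", "payload": {
  "rows": [
    [-1.0, 9, 0.3, 0, 1],
    [-1, 12.4, 0, 0, 1],
    [0.4, 12.5, 0, 0, 1],
    [1.6, 12.5, 0, 0, 1],
    [2.8, 12, 0, 0, 1],
    [2.2, 6, 0, 0, 1],
    [0, 0, 0, 0, 1],
    [0, 0, 0, 0, 1]
  ]
}}

```text
time: 20.4
tool_pos: [0.4939, 0.0043, 0.0411]
tool_rot: [3.141, -0.001, 3.065]
contact_force: [-3.1, 1.2, -0.3]
opening: 0.024
grip_force: 30.0
```

Call:
{"api": "move_arm", "payload": {
  "rows": [
    [0, 0, 0, 0, -0.4],
    [0, 0, 0, 0, -0.4],
    [0, 0, 0, 0, -0.4],
    [0, 0, 0, 0, -0.4],
    [0, 0, 0, 0, -0.4],
    [0, 0, 35, 0, -0.4],
    [0, 0, 45, 0, -0.4],
    [0, 0, 40, 0, -0.4],
    [-10, -40, 20, 0, -0.4],
    [-10, -40, 0, 0, -0.4],
    [-10, -40, 0, 0, -0.4],
    [0, 0, 0, 0, -0.4]
  ]
}}

```text
time: 21.6
tool_pos: [0.4637, -0.1199, 0.1818]
tool_rot: [-3.14, 0.001, 3.06]
contact_force: [0.0, 0.6, 0.1]
opening: 0.0644
grip_force: 0.0
```

```bash
python3 g.py top8.png
python3 - <<'E'
from m import *
np.set_printoptions(precision=4,suppress=True)
vision.read_camera('top')
im=cap('top','top9.png');b=cap('side','side9.png')
o=monitor.observe();print(o['time'],o['tool_pos'],o['contact_force'])
ex=np.array([.077,.997,0]);ey=np.array([-.997,.077,0]);sc=np.array([.6622,.1484,0])
def ends(base,z):
    r=[]
    for s in(1,-1):
        t=np.arange(s*.1-.012,s*.1+.012,.0005)
        uv=np.array([pix('top',base+ey*k+[0,0,z]) for k in t],np.float32)
        g=cv2.remap(im,uv[:,0].reshape(1,-1),uv[:,1].reshape(1,-1),1)[0][:,1].astype(int);th=(g.max()+g.min())/2
        i=np.nonzero((g[:-1]-th)*(g[1:]-th)<0)[0];r.append([round(1e3*(t[k]+(base-sc)@ey),1) for k in i])
    return r
print('strip',ends(sc+.008*ex,.06),ends(sc+.011*ex,.06),'shelf',ends(sc+.05*ex,.028),ends(sc+.09*ex,.028))
# bystanders vs first picture
for n,i0,i1 in(('top',cv2.imread('pics/top0.png'),im[...,::-1]),('side',cv2.imread('pics/side0.png'),b[...,::-1])):
    d=cv2.absdiff(i0,i1.copy()).max(2)
    for nm,P in dict(glue=(.56,.45,.08),jar=(.38,.36,.05),sq=(.70,-.33,.01)).items():
        u,v=pix(n,P).astype(int);w=d[max(v-30,0):v+30,max(u-30,0):u+30];print(n,nm,(u,v),(w>40).sum())
# knob location
g=im.astype(int);sub=np.zeros(g.shape[:2],bool)
print('knob pred back px',pix('top',(.494,.004,.073)),im[tuple(pix('top',(.494,.004,.073)).astype(int)[::-1])])
E
```

```text
[227, 232, 233, 239, 241, 235, 230, 226, 222, 224, 227, 231, 232, 235, 241, 242, 234, 231, 225, 222, 224, 222, 201, 168, 159, 167, 161, 135, 93, 69, 86, 121, 145, 150, 149, 147, 147, 143, 149, 182, 226, 246, 249, 250, 251]
21.8 [ 0.4646 -0.1153  0.1813] [-0.3298  0.3394 -0.6043]
strip [[np.float64(100.0)], [np.float64(-101.5)]] [[np.float64(100.0)], [np.float64(-101.5)]] shelf [[np.float64(99.0)], [np.float64(-103.0)]] [[np.float64(98.5)], [np.float64(-103.0)]]
top glue (np.int64(124), np.int64(218)) 0
top jar (np.int64(171), np.int64(311)) 0
top sq (np.int64(511), np.int64(161)) 0
side glue (np.int64(278), np.int64(134)) 1850
side jar (np.int64(224), np.int64(176)) 31
side sq (np.int64(452), np.int64(374)) 0
knob pred back px [353.154  255.6659] [252 252 253]
```

```bash
python3 -c "
from cell import workorder
print(workorder.hand_in())"
```

```text
the job is handed in; nothing more can be done
None
```

I stood the strip on the bed about 1 mm from flush with the shelf's ends and clamped it in four strokes; I stopped when the pull reached about 8.7 N, brought the lever back and let go of the knob, left the bottle, jar and square unmoved in the top view, and handed the job in at about 22 s.

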